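# Roll a print block flush and hang the roller up

### The arm

A 7-joint arm with a two-finger parallel gripper is mounted at the origin on the work surface. World frame = base frame: x ahead of the robot, y to its left, z up, the work surface at z = 0. Lengths are in m, angles in rad, forces in N, time in s.
With the tool pointing down it reaches from about 0.425 to 0.875 m from the base axis. Payload 4.7 kg.
Tool frame: the origin (TCP) lies at the very end of the fingers, on their centre line; the grasp point (between the pads) lies 19 mm behind it; z points along the fingers, y is the direction in which the jaws open and shut (so a half turn about z gives the same grasp; the last joint's range is limited). The gripper opens to 87 mm and grips with 3 to 60 N. Pads are 19 mm wide; open, the fingers measure 117 mm over their backs; the gripper's body (75 mm by 190 mm) begins 51 mm behind the grasp point.
Start: joints at [-1.21, 0.321, -0.07, 1.45, 0.023, 1.371, -0.057], TCP at [0.221, 0.611, 0.223] pointing down, gripper open.
Joint ranges: [-2.86, 2.86], [-0.3, 2.09], [-1.38, 1.24], [0.06, 2.45], [-1.56, 4.7], [0.09, 2.05], [-2.69, 2.69]. Speed limits (rad/s): [2.57, 2.57, 3.14, 3.14, 3.14, 3.14, 3.14].

### API

Orientations are given as a rotation vector (axis times angle).
In Python, from bench import * gives the robot as it stands.
- The arm moves only by the shell command python3 -m jog 'ROWS' [OPENING] [FORCE]. ROWS is JSON, a list of rows, each a list of 4 numbers: the shift along the world's x, y, z in mm, then the turn about the world's z in rad. In form: [[x, y, z, twist], ...]. A call has exactly 8 rows; each row is the pose to reach, as a shift and turn from the pose commanded when the call began; what a row does not reach only later rows make up. A row lasts 1/8 s, in which the tool goes at most 62.5 mm and 10.7 degrees, less where a joint would pass 70% of its speed; a pose out of reach is approached as far as the arm can. A call with a gripper value outside its range is refused whole. OPENING is the opening, from -1 (shut) to 1 (fully open), set as the call begins (- or left out, the last holds). The fingers move at their own pace and stop on an object; FORCE is the grip in N (left out, the last holds). Time passes only in rows, so rows that repeat a pose let the fingers close, or fill a call up. It gives the time, the measured TCP pose, the force and the opening at its end, in the units of the state.
- get_state(): the state, without advancing time (a new reading comes with each control period).
- get_image(name): name is "side" or "top"; returns a dict with "image" (420x560x3 uint8, red, green, blue), "fx", "fy", "cx", "cy" (pixels), "position" and "rotation" of the camera in the world. Camera axes: x right, y down, z forward; pixel columns grow to the right and rows downward; lengths in m; the calibration is good to about 2 mm. A picture is of the moment at which its call begins. There is no depth.
- close_job(): hands the job in, once; it reports no verdict.
The state is a dict: "time": time; "joint_positions": joint angles; "qd": joint speeds; "joint_torque": joint torques, N m; "position": TCP position; "tool_rot": TCP orientation; "ft_force": force on the tool from outside, world axes, zero at the start; "torque": the same for the moment, N m; "grip_width": opening from 0.0 (shut) to 1.0 (fully open).
Only numpy, scipy, OpenCV 4.12 (cv2) and the standard library are available. Lean on these libraries where they do the work, as an engineer would, in place of code of your own. Each camera call takes 0.05 s, during which the arm holds its last target. There are 200 camera calls.

### The job

Take the brass weight bar off the green print block and lay it in the white tray beside the cork block. Then lift the sprung hand roller out of its stand and, with steady firm pressure but without forcing it, roll it along the block from one end to the other so that all five raised green strips are pressed fully down; press them with the roller only, never with the gripper. Hang the roller back in its stand and leave everything else where it is.

Things in the scene. Friction and masses are not known exactly. Their poses are not given: they have to be found in the camera images.
- block: Print block fixed to the table: plywood base 230 x 130 x 14 mm. Origin at the centre of its underside, x along its 230 mm length (the rolling direction), z up. Between two end bearers lie five lime-green strips, each 35 (x) x 96 (y) x 12 mm, centred at x = -72, -36, 0, 36, 72 mm. They stand up to 5 mm proud; fully down they are flush with the bearers, tops 26 mm above the table.
- bearer (a point): Top centre of the dark wooden bearer at the block's -x end (x = -102.5 mm on the block), 25 mm along x, 104 mm wide, top 26 mm above the table. An identical one lies at x = +102.5 mm.
- strip0 (a joint): How far green strip 0 (centred at x = -72 mm on the block) has been pressed down, in m: 0 = 5 mm proud, 0.005 = fully down and flush with the bearers. Starts between 0 and 0.0015. It stays where it is left and sinks only under about 9 N or more.
- strip1 (a joint): How far green strip 1 (centred at x = -36 mm on the block) has been pressed down, in m: 0 = 5 mm proud, 0.005 = fully down and flush with the bearers. Starts between 0 and 0.0015. It stays where it is left and sinks only under about 9 N or more.
- strip2 (a joint): How far green strip 2 (centred at x = 0 mm on the block) has been pressed down, in m: 0 = 5 mm proud, 0.005 = fully down and flush with the bearers. Starts between 0 and 0.0015. It stays where it is left and sinks only under about 9 N or more.
- strip3 (a joint): How far green strip 3 (centred at x = 36 mm on the block) has been pressed down, in m: 0 = 5 mm proud, 0.005 = fully down and flush with the bearers. Starts between 0 and 0.0015. It stays where it is left and sinks only under about 9 N or more.
- strip4 (a joint): How far green strip 4 (centred at x = 72 mm on the block) has been pressed down, in m: 0 = 5 mm proud, 0.005 = fully down and flush with the bearers. Starts between 0 and 0.0015. It stays where it is left and sinks only under about 9 N or more.
- roller: Sprung hand roller, about 0.37 kg, 156 mm tall, upright. Origin at the lowest point of its drum, midway along it; y along the axle, z up. Black rubber drum, 50 mm diameter, 100 mm long, between steel arms (outer faces y = +-59 mm, 22 mm wide); above it the bridge; above that the sprung handle: black flange 56 x 56 mm (z = 90 to 96 mm) and red grip 30 (x) x 44 (y) x 60 mm tall (z = 96 to 156 mm).
- bridge_mid (a point): Centre of the roller's steel bridge, 63 mm above the bottom of the drum. The bridge is 160 mm long (along the axle) x 32 mm x 10 mm; its ends stick out 21 mm past the arms and carry the roller in the stand.
- grip_mid (a point): Middle of the roller's red grip, 128 mm above the drum's bottom when the spring is not pressed; moves with the handle. Pushing the handle down compresses the spring by up to 20 mm: 2.8 N at first plus 0.7 N per mm, on top of the roller's weight. At least 5 mm is needed to press a strip down, 8 to 14 mm is right; pressing on past the 20 mm stop forces it.
- drum (a joint): Turn of the roller's drum about its axle in rad, 0 at the start, either sign; about 1 rad for each 25 mm rolled.
- stand: Roller stand fixed to the table: grey base 90 x 190 x 10 mm, two green uprights (60 x 14 mm, centred at y = +-71.5 mm) on whose tops, 76 mm above the table, the bridge's ends rest between lips 10 mm high, inner faces at x = +-21 mm. Origin at the centre of its underside, z up. With the roller hung, the roller's origin is 18 mm straight above it and the y axes are parallel (either way round).
- bar: Brass weight bar 130 x 34 x 45 mm (x, y, z) with a dark stripe, 0.25 kg, lying on the strips. Origin at the centre of its underside, x along its length.
- bar_center (a point): Centre of the brass bar.
- tray: White open tray fixed to the table, 190 x 170 mm outside, walls 5 mm thick and 22 mm high, floor 5 mm thick. Origin at the centre of its underside. The cork block lies in its -x half; the +x half is free.
- cork_block: Cork block 55 x 110 x 35 mm lying in the tray. Origin at the centre of its underside. To be left alone.
- ink_can: Steel ink can, 68 mm diameter, 85 mm tall, bystander. Origin at the centre of its underside.
- ink_jar: Blue ink jar with black lid, 68 mm diameter, 95 mm tall, bystander. Origin at the centre of its underside.
- cleaner: Green cleaner bottle, 64 mm diameter, 155 mm tall, bystander. Origin at the centre of its underside.
- mug: White mug, 80 mm diameter, 90 mm tall, bystander. Origin at the centre of its underside.
- tape: Yellow ring (roll core) 100 mm diameter, 48 mm tall, lying flat, bystander. Origin at the centre of its underside.
- ink_knife: Ink knife (spatula) 200 mm long lying on the table, bystander.
Things that resemble listed ones, but are neither listed nor needed, are in the scene too. There is more than one size of the bar; the job needs the largest.

How it is judged:
By the outcome, as a careful person would: the job done as asked, in the order asked, and still so for the second after the job is handed in, with the robot touching nothing.
It also fails if it takes over 72 s, if anything falls off the work surface, if the arm or the gripper's body presses on something with over 40 N, if the wrist force passes 120 N, or if a joint passes its speed limit or range.

## Working session

There is one attempt and no reset: what is moved stays moved. The work goes in short steps, Python scripts to look and compute and a shell command to move; the robot and the scene stay as the last step left them, time stands still between calls to the robot, and variables do not carry over. Pictures are saved under pics/ and viewed, about 8 in all and at most 12, crops included, and the job is handed in when it is done.

```bash
mkdir -p pics; ls; python3 - <<'E'
from bench import *
import cv2,json
for n in("side","top"):
    d=get_image(n); cv2.imwrite(f"pics/{n}0.png",d["image"][:,:,::-1])
    print(n,d["fx"],d["fy"],d["cx"],d["cy"],d["position"],d["rotation"])
print(get_state())
E
```

```text
pics
side 425.8190691719243 425.8190691719243 283.5493384856059 210.8989791466012 [0.43711474 0.75374588 1.00838408] [-0.29313711  2.87963037 -1.0843283 ]
top 443.66445940056116 443.66445940056116 278.6751288225774 210.23078522506088 [5.13060070e-01 5.89670196e-05 1.25392820e+00] [-2.22195178  2.17247582 -0.10457563]
{'time': 0.1, 'joint_positions': array([-1.20990647,  0.32174476, -0.07007399,  1.4515899 ,  0.02261206,
        1.3708101 , -0.05687167]), 'qd': array([ 0.00024373, -0.00233544, -0.00177675, -0.0014565 ,  0.0010995 ,
       -0.00089034, -0.00025094]), 'joint_torque': array([ 3.74258743e-04, -4.92572880e+01, -4.05468028e-01, -3.13397241e+01,
       -6.40497054e-02,  3.94385273e-02,  5.60470471e-05]), 'position': array([0.2208034 , 0.61079789, 0.22155496]), 'tool_rot': array([-5.41900746e-01, -3.09430410e+00,  2.75628506e-03]), 'ft_force': array([ 0.38248046,  0.15684397, -0.23999277]), 'torque': array([ 0.02859704,  0.02560534, -0.00385505]), 'grip_width': 1.000163575369002}
```

View pics/top0.png

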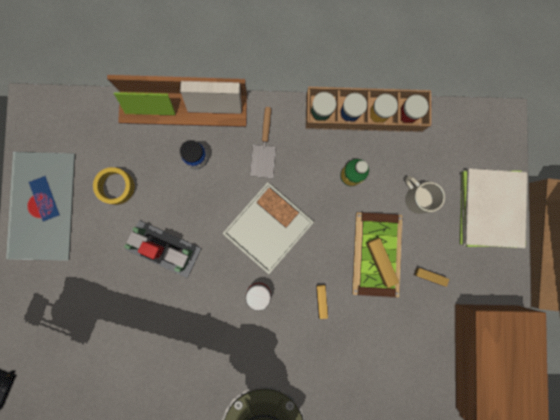

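View pics/side0.png

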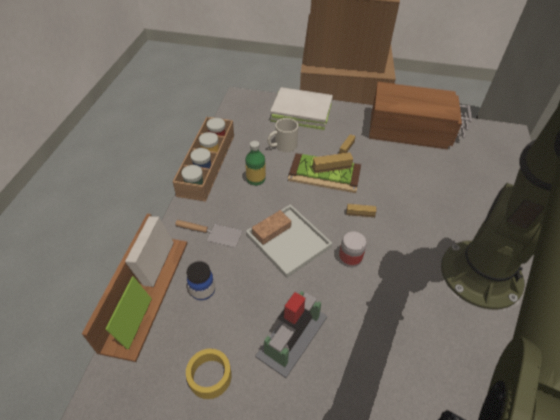

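Top view: block at (379,255), with a long brass bar on it at (383,262). Candidates for the bar are (383,262), which is the largest and lies on the strips, plus smaller decoys at (322,301) and (432,277). I choose (383,262). The roller with red grip is in its stand at (160,248), the tray is at (268,228) with the cork at (279,207), and the lime pad at (145,104) is a decoy for the strips. In the side view the bar is at (333,162), the roller at (295,310) and the tray at (288,240).

```bash
cat > h.py <<'E'
from bench import *
import cv2, numpy as np
from scipy.spatial.transform import Rotation as R
def cam(n):
    d=get_image(n); d["R"]=R.from_rotvec(d["rotation"]).as_matrix(); d["hsv"]=cv2.cvtColor(d["image"],cv2.COLOR_RGB2HSV); d["bgr"]=d["image"][:,:,::-1].copy(); return d
def ray(d,uv):
    uv=np.atleast_2d(np.asarray(uv,float)); v=np.c_[(uv[:,0]-d["cx"])/d["fx"],(uv[:,1]-d["cy"])/d["fy"],np.ones(len(uv))]
    return v@d["R"].T
def onz(d,uv,z):
    r=ray(d,uv); p=np.array(d["position"]); return (p+r*((z-p[2])/r[:,2])[:,None])[:,:2]
def proj(d,P):
    q=(np.atleast_2d(P)-d["position"])@d["R"]; return np.c_[q[:,0]/q[:,2]*d["fx"]+d["cx"],q[:,1]/q[:,2]*d["fy"]+d["cy"]]
def blob(d,lo,hi,box,k=3):
    m=cv2.inRange(d["hsv"],np.array(lo),np.array(hi)); b=np.zeros_like(m); x0,y0,x1,y1=box; b[y0:y1,x0:x1]=m[y0:y1,x0:x1]
    cs,_=cv2.findContours(b,cv2.RETR_EXTERNAL,cv2.CHAIN_APPROX_NONE); return max(cs,key=cv2.contourArea)[:,0,:]
def rect(xy):
    (c,s,a)=cv2.minAreaRect((np.asarray(xy)*1000).astype(np.float32)); return np.round(c,1),np.round(s,1),round(a,1)
E
python3 - <<'E'
from h import *
t=cam("top"); s=cam("side")
for n,d,u,v in (("top block",t,379,255),("top bar",t,383,262),("roller",t,152,250),("tray",t,268,228)):
    print(n,d["hsv"][v,u],onz(d,(u,v),0.03))
a=cv2.resize(t["bgr"][200:310,340:460],None,fx=3.3,fy=3.3,interpolation=cv2.INTER_CUBIC)
b=cv2.resize(t["bgr"][210:285,110:215],None,fx=3.8,fy=3.8,interpolation=cv2.INTER_CUBIC)
c=cv2.resize(s["bgr"][140:200,280:380],None,fx=3.96,fy=3.8,interpolation=cv2.INTER_CUBIC)
e=cv2.resize(s["bgr"][280:380,245:345],None,fx=3.99,fy=2.3,interpolation=cv2.INTER_CUBIC)
W=np.zeros((600,800,3),np.uint8)
for im,(y,x) in ((a,(0,0)),(b,(0,400)),(c,(365,0)),(e,(365,400))): 
    h=min(im.shape[0],600-y);w=min(im.shape[1],800-x);W[y:y+h,x:x+w]=im[:h,:w]
cv2.imwrite("pics/crop1.png",W)
E
```

```text
top block [ 19 144 177] [[ 0.48227175 -0.30914842]]
top bar [ 20 144 173] [[ 0.46326778 -0.3203639 ]]
roller [  0 170 181] [[0.48286354 0.31411692]]
tray [ 26  23 192] [[ 0.54995634 -0.00090935]]
```

View pics/crop1.png

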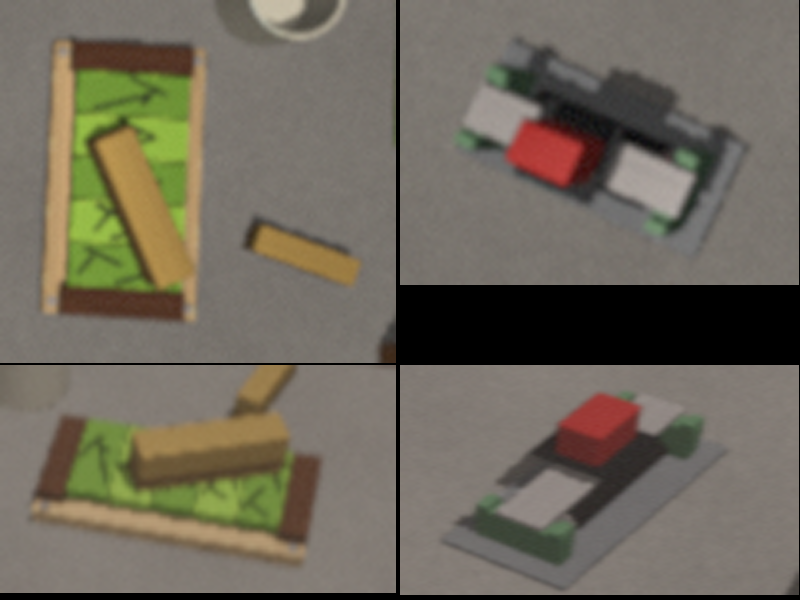

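The crop confirms the bar is the long brass one lying diagonally over the strips, with its top face from crop (97,135) to (190,275) in the top view. The block runs nearly along world x. The roller hangs upright, with pale bridge ends at crop (500,112) and (650,180) and the red grip at (555,152).

```bash
python3 - <<'E'
from h import *
t=cam("top"); s=cam("side")
# bar top outline
c=blob(t,(15,120,120),(24,190,215),(360,232,404,294)); print("bar top",rect(onz(t,c,0.0755)), cv2.contourArea(c))
# strips outline (green)
for lo in ((30,100,60),):
    c=blob(t,lo,(50,255,255),(350,205,410,300)); h=cv2.convexHull(c)[:,0]; print("green",rect(onz(t,h,0.029)))
# bearers
m=[]
for b in ((350,205,410,228),(350,280,410,300)):
    c=blob(t,(0,90,25),(14,255,110),b); r=rect(onz(t,c,0.026)); m.append(r[0]); print("bearer",r,cv2.contourArea(c))
d=m[0]-m[1]; print("block c",(m[0]+m[1])/2,"len",np.hypot(*d),"yaw",np.degrees(np.arctan2(d[1],d[0])))
# roller
c=blob(t,(0,140,60),(8,255,255),(125,230,185,275)); print("red",rect(onz(t,c,0.174)))
k=blob(t,(170,140,60),(180,255,255),(125,230,185,275)) if 0 else None
e=[]
for b in ((118,225,145,255),(160,240,200,275)):
    c=blob(t,(0,0,150),(180,40,255),b); r=rect(onz(t,c,0.086)); e.append(r[0]); print("bridge end",r)
d=e[0]-e[1]; print("mid",(e[0]+e[1])/2,np.hypot(*d),"yaw",np.degrees(np.arctan2(d[1],d[0])))
c=blob(s,(0,140,60),(8,255,255),(270,280,325,345)); print("red side px",c.mean(0),[ [round(x,3) for x in onz(s,c.mean(0),z)[0]] for z in(.15,.174)])
# tray outer
c=blob(t,(15,0,150),(40,60,255),(215,180,320,280)); h=cv2.convexHull(c)[:,0]; print("tray",rect(onz(t,h,0.022)))
c=blob(t,(5,90,80),(18,255,255),(245,180,310,235)); print("cork",rect(onz(t,c,0.040)))
st=get_state(); Rm=R.from_rotvec(st["tool_rot"]).as_matrix(); print("tool y yaw",np.degrees(np.arctan2(Rm[1,1],Rm[0,1])))
v=t["bgr"].copy()
for b in (0,): pass
E
```

```text
bar top (array([ 463.6, -309.9]), array([128.8,  33.8]), 24.4) 542.0
green (array([ 484.2, -308.2]), array([ 96.8, 182.8]), 87.8)
bearer (array([ 588.5, -312.1]), array([101.1,  20.3]), 88.3) 216.5
bearer (array([ 381.4, -303.6]), array([102.7,  19.1]), 87.8) 217.0
block c [ 484.95 -307.85] len 207.27435924397406 yaw -2.3502701077274604
red (array([486.8, 282.5]), array([51.1, 34.3]), 67.4)
bridge end (array([509.4, 343.1]), array([38.1, 26.3]), 69.5)
bridge end (array([466.5, 238. ]), array([47.9, 30. ]), 65.3)
mid [487.95 290.55] 113.51836855769203 yaw 67.79556779395492
red side px [294.08695652 307.73913043] [[np.float64(0.488), np.float64(0.291)], [np.float64(0.486), np.float64(0.304)]]
tray (array([ 5.514e+02, -1.000e-01]), array([172.1, 191.1]), 50.2)
cork (array([607.8, -25.1]), array([105.2,  52.8]), 50.7)
tool y yaw 70.13278528138414
```

```bash
python3 -m jog '[[36,-50,4,-0.17],[72,-100,8,-0.34],[108,-150,12,-0.51],[144,-200,16,-0.68],[180,-250,20,-0.85],[216,-300,24,-1.02],[252,-350,28,-1.19],[288,-400,32,-1.36]]' 1 30
python3 -m jog '[[0,-62,-5,-0.15],[0,-124,-10,-0.3],[0,-186,-15,-0.45],[0,-248,-20,-0.6],[-5,-310,-30,-0.75],[-15,-370,-40,-0.9],[-28,-430,-60,-1.008],[-35,-480,-80,-1.008]]'
python3 - <<'E'
from h import *
st=get_state(); print(st["position"]); Rm=R.from_rotvec(st["tool_rot"]).as_matrix(); print("tool y yaw",np.degrees(np.arctan2(Rm[1,1],Rm[0,1])),st["ft_force"])
t=cam("top")
print("cleaner cap z.155",onz(t,(362,167),.155))
E
```

```text
time: 1.3
position: [0.5099, 0.2097, 0.255]
tool_rot: [-2.373, -2.059, -0.002]
ft_force: [0.7, 1.3, -1.0]
grip_width: 1.001
time: 2.3
position: [0.4734, -0.2708, 0.1747]
tool_rot: [3.07, 0.663, 0.003]
ft_force: [1.1, -0.2, -0.0]
grip_width: 1.0
[ 0.47339779 -0.27084221  0.17468903]
tool y yaw -65.63463814265627 [ 1.11844886 -0.19022415 -0.04169946]
cleaner cap z.155 [[ 0.70468086 -0.23334497]]
```

```bash
python3 -m jog '[[-5,-20,-25,0],[-10,-39,-50,0],[-10,-39,-75,0],[-10,-39,-95,0],[-10,-39,-110,0],[-10,-39,-120,0],[-10,-39,-125,0],[-10,-39,-125,0]]'
python3 -m jog '[[0,0,0,0],[0,0,0,0],[0,0,0,0],[0,0,0,0],[0,0,0,0],[0,0,0,0],[0,0,0,0],[0,0,0,0]]' -1 30
python3 -c "
from h import *
cv2.imwrite('pics/g1.png',np.hstack([cv2.resize(cam(n)['bgr'][y:y+150,x:x+150],(400,400),interpolation=cv2.INTER_CUBIC) for n,x,y in (('top',310,180),('side',260,90))]))"
```

```text
time: 3.35
position: [0.4641, -0.3077, 0.0497]
tool_rot: [3.07, 0.666, 0.0]
ft_force: [0.4, -0.4, 1.0]
grip_width: 0.999
time: 4.35
position: [0.4641, -0.3079, 0.0496]
tool_rot: [3.07, 0.665, 0.0]
ft_force: [-0.1, -0.6, -0.9]
grip_width: 0.386
```

View pics/g1.png

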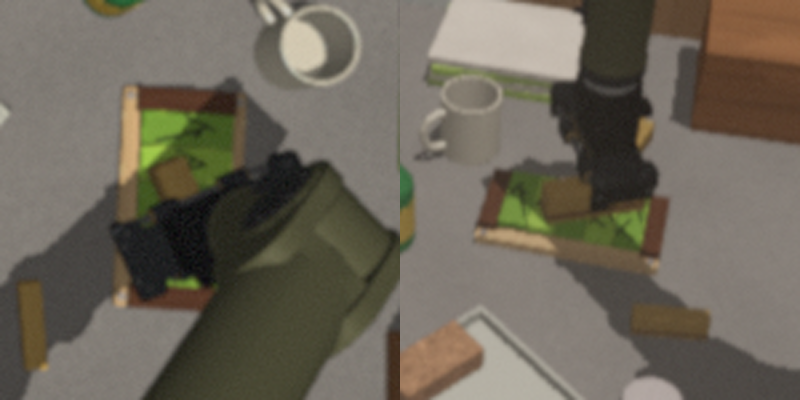

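The picture shows the bar between the fingers, with the opening equal to about 34 mm. Now I lift it and carry it to the tray's free half.

```bash
python3 -m jog '[[0,0,15,0],[0,0,40,0],[5,40,65,0.05],[15,95,70,0.15],[25,150,70,0.25],[33,205,70,0.35],[41,260,70,0.45],[48,310,70,0.45]]'
python3 -m jog '[[5,20,-10,0],[5.5,25,-30,0],[5.5,26,-50,0],[5.5,26,-70,0],[5.5,26,-83,0],[5.5,26,-90,0],[5.5,26,-93,0],[5.5,26,-93,0]]'
python3 -c "
from h import *
st=get_state();print(st['position'],st['ft_force'])
cv2.imwrite('pics/g2.png',np.hstack([cv2.resize(cam(n)['bgr'][y:y+130,x:x+130],(400,400),interpolation=cv2.INTER_CUBIC) for n,x,y in (('top',205,170),('side',230,180))]))"
```

```text
time: 5.45
position: [0.5119, 0.0044, 0.1205]
tool_rot: [-2.843, -1.335, -0.001]
ft_force: [1.3, -0.8, -1.9]
grip_width: 0.388
time: 6.45
position: [0.5178, 0.0282, 0.0269]
tool_rot: [2.844, 1.333, 0.001]
ft_force: [0.3, -0.1, -1.8]
grip_width: 0.391
[0.51775027 0.02823347 0.02688955] [ 0.3475076  -0.08765571 -1.83810792]
```

View pics/g2.png

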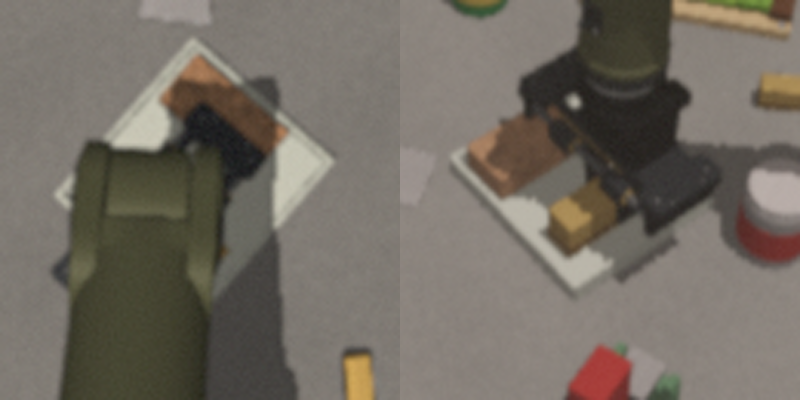

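The bar is inside the tray's free half, parallel to the cork and just above the floor. I lower it slowly.

```bash
python3 -m jog '[[0,0,-1,0],[0,0,-1.5,0],[0,0,-2,0],[0,0,-2.5,0],[0,0,-3,0],[0,0,-3,0],[0,0,-3,0],[0,0,-3,0]]'
```

```text
time: 7.55
position: [0.5177, 0.0284, 0.0238]
tool_rot: [2.844, 1.334, 0.001]
ft_force: [-1.3, 1.7, 4.0]
grip_width: 0.387
```

```bash
python3 -m jog '[[0,0,0,0],[0,0,0,0],[0,0,0,0],[0,0,0,0],[0,0,5,0],[0,0,25,0],[0,0,60,0],[0,0,110,0]]' 0.15 30
python3 -m jog '[[-5,40,50,0.1],[-10,90,90,0.2],[-20,150,100,0.307],[-25,200,100,0.307],[-28,240,100,0.307],[-31,258,100,0.307],[-31,260,100,0.307],[-31,260,100,0.307]]' 0.5
python3 - <<'E'
from h import *
st=get_state(); print(st["position"]); Rm=R.from_rotvec(st["tool_rot"]).as_matrix(); print("tool y yaw",np.degrees(np.arctan2(Rm[1,1],Rm[0,1])))
t=cam("top");s=cam("side")
c=blob(s,(0,140,60),(8,255,255),(260,270,335,355)); print(rect(c))
cv2.imwrite('pics/g3.png',np.hstack([cv2.resize(d['bgr'][y:y+130,x:x+130],(400,400),interpolation=cv2.INTER_CUBIC) for d,x,y in ((t,205,170),(s,230,230))]))
E
```

```text
time: 8.55
position: [0.5164, 0.0282, 0.134]
tool_rot: [-2.844, -1.333, 0.004]
ft_force: [0.8, 0.3, -0.7]
grip_width: 0.571
time: 9.55
position: [0.4872, 0.2861, 0.2337]
tool_rot: [2.609, 1.749, -0.0]
ft_force: [-0.7, -0.2, 0.0]
grip_width: 0.749
[0.48724808 0.28614607 0.23367849]
tool y yaw -22.327922902752626
(array([294115.4, 308076.9]), array([16918.4, 26625.6]), 33.7)
```

View pics/g3.png

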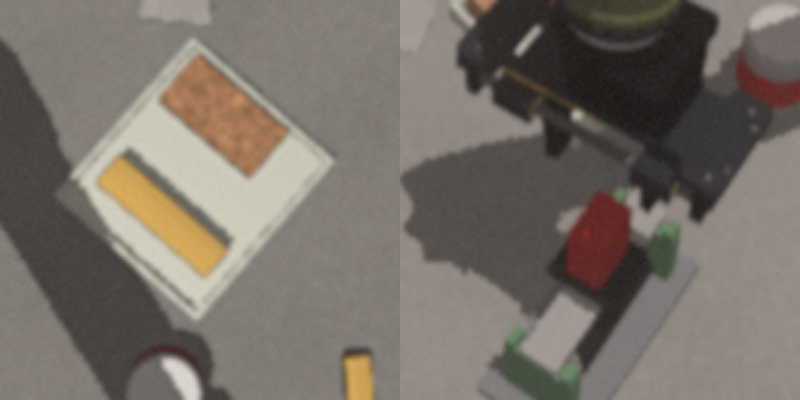

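The bar lies flat in the tray, clear of the cork, at crop (165,215). The open gripper is over the red grip at crop (600,240). Next I descend and grip.

```bash
python3 -m jog '[[0,2,-25,0],[0,2.5,-50,0],[0,2.5,-70,0],[0,2.5,-85,0],[0,2.5,-98,0],[0,2.5,-105,0],[0,2.5,-110,0],[0,2.5,-110,0]]'
python3 -m jog '[[0,0,0,0],[0,0,0,0],[0,0,0,0],[0,0,0,0],[0,0,0,0],[0,0,0,0],[0,0,0,0],[0,0,0,0]]' -1 45
python3 -c "
from h import *
st=get_state();print(st['position'],st['ft_force'],st['torque'])
cv2.imwrite('pics/g4.png',np.hstack([cv2.resize(cam(n)['bgr'][y:y+130,x:x+130],(400,400),interpolation=cv2.INTER_CUBIC) for n,x,y in (('top',95,185),('side',230,250))]))"
```

```text
time: 10.65
position: [0.4865, 0.2908, 0.1236]
tool_rot: [2.607, 1.753, -0.0]
ft_force: [1.1, -0.3, 0.9]
grip_width: 0.748
time: 11.65
position: [0.4869, 0.2907, 0.1238]
tool_rot: [2.607, 1.752, 0.001]
ft_force: [1.0, -0.3, 1.3]
grip_width: 0.345
[0.48686378 0.290712   0.12377651] [ 1.01684357 -0.29763117  1.32188013] [-0.27642655 -0.33709269 -0.0042709 ]
```

View pics/g4.png

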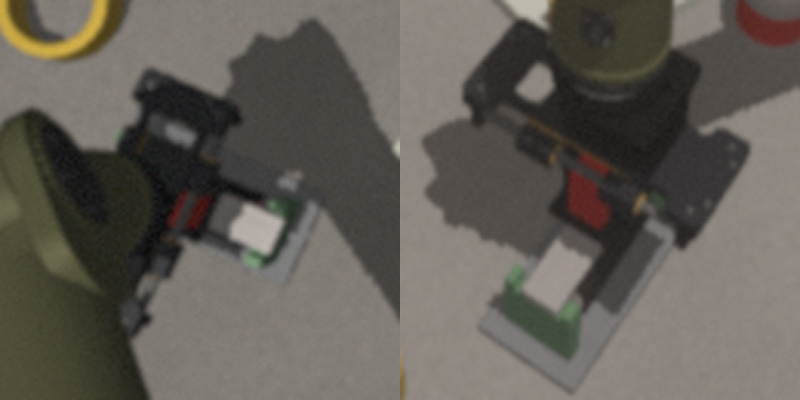

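The grip is between the pads (opening ≈ 30 mm) and the roller is seated in the stand. Now I lift it out and carry it over the −x bearer.

```bash
python3 -m jog '[[0,0,6,0],[0,0,18,0],[0,0,40,0],[0,0,70,0],[0,0,100,0],[5,-25,108,0],[15,-65,108,0],[25,-110,108,0]]'
python3 -m jog '[[8,-45,0,0.05],[14,-92,0,0.1],[16,-140,0,0.15],[14,-188,0,0.2],[6,-236,0,0.25],[-6,-284,0,0.3],[-24,-330,0,0.349],[-46,-374,0,0.349]]'
python3 -c "
from h import *
st=get_state();Rm=R.from_rotvec(st['tool_rot']).as_matrix(); print('tool y yaw',np.degrees(np.arctan2(Rm[1,1],Rm[0,1])),st['position'],st['ft_force'],st['torque'])"
```

```text
time: 12.75
position: [0.5112, 0.1804, 0.2321]
tool_rot: [-2.605, -1.755, -0.0]
ft_force: [0.1, -0.3, -4.1]
grip_width: 0.343
time: 13.75
position: [0.4646, -0.1945, 0.232]
tool_rot: [-2.263, -2.179, -0.001]
ft_force: [0.2, 0.8, -2.7]
grip_width: 0.343
tool y yaw -2.160305593679194 [ 0.46458151 -0.19452174  0.23201731] [ 0.23278873  0.77283882 -2.69287709] [-0.15034872 -0.02011607 -0.00106905]
```

```bash
python3 -m jog '[[-22,-35,0,0],[-44,-70,0,0],[-62,-95,-10,0],[-75,-107,-35,0],[-79.5,-109,-55,0],[-79.5,-109,-70,0],[-79.5,-109,-82,0],[-79.5,-109,-82,0]]'
python3 -c "
from h import *
st=get_state();Rm=R.from_rotvec(st['tool_rot']).as_matrix(); print(st['position'],st['ft_force'],st['torque'])
cv2.imwrite('pics/g5.png',np.hstack([cv2.resize(cam(n)['bgr'][y:y+130,x:x+130],(400,400),interpolation=cv2.INTER_CUBIC) for n,x,y in (('top',320,195),('side',275,80))]))"
```

```text
time: 14.75
position: [0.3859, -0.3015, 0.149]
tool_rot: [-2.261, -2.179, 0.001]
ft_force: [0.1, 0.6, -3.2]
grip_width: 0.341
[ 0.38586267 -0.30151587  0.14897641] [ 0.05775696  0.63224952 -3.19358797] [-0.04187249  0.05715589 -0.00545751]
```

View pics/g5.png

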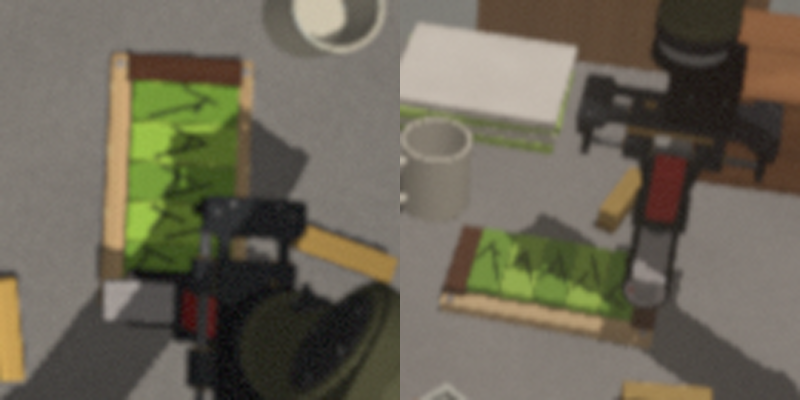

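The roller is over the dark near bearer, aligned with the block, and the strips are clear. I lower it to a spring compression of about 11 mm.

```bash
python3 -m jog '[[-2,-2,-6,0],[-2,-2,-12,0],[-2,-2,-17,0],[-2,-2,-20,0],[-2,-2,-23,0],[-2,-2,-26,0],[-2,-2,-28,0],[-2,-2,-28,0]]'
```

```text
time: 15.85
position: [0.3832, -0.3042, 0.1222]
tool_rot: [-2.262, -2.177, 0.001]
ft_force: [-6.1, 1.6, 8.4]
grip_width: 0.342
```

```bash
python3 -m jog '[[4,-0.2,-1,0],[9,-0.4,-2,0],[14,-0.6,-2,0],[19,-0.8,-2,0],[24,-1,-2,0],[29,-1.2,-2,0],[34,-1.4,-2,0],[39,-1.6,-2,0]]'; python3 -c "
from h import *
st=get_state();print(st['position'],st['ft_force'],st['torque'],st['tool_rot'])"
```

```text
time: 16.85
position: [0.423, -0.3059, 0.1207]
tool_rot: [-2.263, -2.178, -0.001]
ft_force: [-4.0, 3.2, 10.5]
grip_width: 0.342
[ 0.42300176 -0.30589589  0.12072348] [-4.01577181  3.15096795 10.45827999] [ 0.59216674  1.27099474 -0.00467604] [-2.26267955e+00 -2.17836329e+00 -5.47276650e-04]
```

```bash
python3 -m jog '[[5,-0.2,0,0],[10,-0.4,0,0],[15,-0.6,0,0],[20,-0.8,0,0],[25,-1,0,0],[30,-1.2,0,0],[35,-1.4,0,0],[40,-1.6,0,0]]'
python3 -m jog '[[5,-0.2,0,0],[10,-0.4,0,0],[15,-0.6,0,0],[20,-0.8,0,0],[25,-1,0,0],[30,-1.2,0,0],[35,-1.4,0,0],[40,-1.6,0,0]]'
```

```text
time: 17.85
position: [0.4642, -0.3075, 0.1211]
tool_rot: [2.262, 2.178, 0.003]
ft_force: [-1.2, 2.3, 9.5]
grip_width: 0.339
time: 18.85
position: [0.5058, -0.309, 0.1217]
tool_rot: [2.259, 2.177, 0.006]
ft_force: [-0.3, 1.3, 9.6]
grip_width: 0.342
```

```bash
python3 -m jog '[[5,-0.2,-0.5,0],[10,-0.4,-0.5,0],[15,-0.6,-0.5,0],[20,-0.8,-0.5,0],[25,-1,-0.5,0],[30,-1.2,-0.5,0],[35,-1.4,-0.5,0],[40,-1.6,-0.5,0]]'
python3 -m jog '[[5,-0.2,0,0],[10,-0.4,0,0],[15,-0.6,0,0],[20,-0.8,0,0],[25,-1,0,0],[30,-1.2,0,0],[35,-1.4,0,0],[41,-1.6,0,0]]'
python3 -c "
from h import *
st=get_state();print(st['position'],st['ft_force'],st['torque'],st['tool_rot'])
cv2.imwrite('pics/g6.png',np.hstack([cv2.resize(cam(n)['bgr'][y:y+130,x:x+130],(400,400),interpolation=cv2.INTER_CUBIC) for n,x,y in (('top',320,190),('side',255,80))]))"
```

```text
time: 19.85
position: [0.5463, -0.3105, 0.1216]
tool_rot: [2.258, 2.177, 0.006]
ft_force: [-0.0, 1.8, 8.8]
grip_width: 0.344
time: 20.85
position: [0.5873, -0.312, 0.1218]
tool_rot: [2.258, 2.177, 0.007]
ft_force: [-1.0, 2.5, 8.2]
grip_width: 0.343
[ 0.58729163 -0.31197939  0.12175578] [-0.97146687  2.50918624  8.21786421] [ 0.4286235   0.18720926 -0.07708957] [2.25815065 2.17690118 0.00651884]
```

View pics/g6.png

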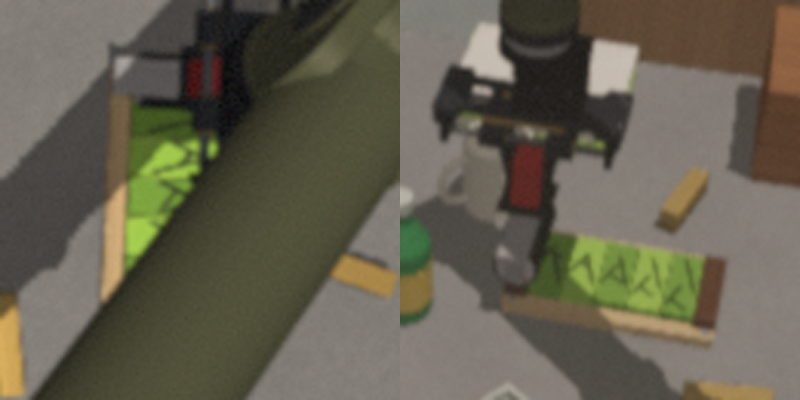

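The roller is on the far bearer after one full pass. I lift it off and head back toward the stand, looking at the strips on the way.

```bash
python3 -m jog '[[0,0,5,0],[0,0,15,0],[0,0,35,0],[0,0,65,0],[0,0,95,0],[-5,15,110,0],[-15,45,110,0],[-30,85,110,0]]'
python3 -m jog '[[-12,40,0,0],[-22,85,0,0],[-30,132,0,-0.05],[-38,180,0,-0.1],[-44,228,0,-0.15],[-46,276,0,-0.2],[-46,320,0,-0.25],[-46,340,0,-0.25]]'
python3 - <<'E'
from h import *
st=get_state();Rm=R.from_rotvec(st['tool_rot']).as_matrix(); print('yaw',np.degrees(np.arctan2(Rm[1,1],Rm[0,1])),'z axis',Rm[:,2],st['position'],st['ft_force'])
t=cam("top");s=cam("side")
a=cv2.resize(t['bgr'][205:305,345:415],(400,571),interpolation=cv2.INTER_CUBIC)
b=cv2.resize(s['bgr'][145:195,280:370],(400,222),interpolation=cv2.INTER_CUBIC)
W=np.zeros((571,800,3),np.uint8);W[:,:400]=a;W[:222,400:]=b
p=proj(s,[st['position']])[0].astype(int); print(p)
c=s['bgr'][max(0,p[1]-20):p[1]+110,max(0,p[0]-75):p[0]+75]; c=cv2.resize(c,(400,347),interpolation=cv2.INTER_CUBIC);W[224:571,400:]=c
cv2.imwrite('pics/g7.png',W)
E
```

```text
time: 21.95
position: [0.553, -0.2259, 0.2285]
tool_rot: [-2.264, -2.177, 0.001]
ft_force: [-0.5, 0.1, -2.8]
grip_width: 0.342
time: 22.95
position: [0.5062, 0.1165, 0.2284]
tool_rot: [-2.511, -1.885, 0.001]
ft_force: [0.7, 0.3, -3.7]
grip_width: 0.344
yaw -16.203348492301213 z axis [-1.65293182e-03  6.25919877e-04 -9.99998438e-01] [0.50619842 0.11653258 0.22840651] [ 0.68494519  0.31254142 -3.65921808]
[300 224]
```

View pics/g7.png

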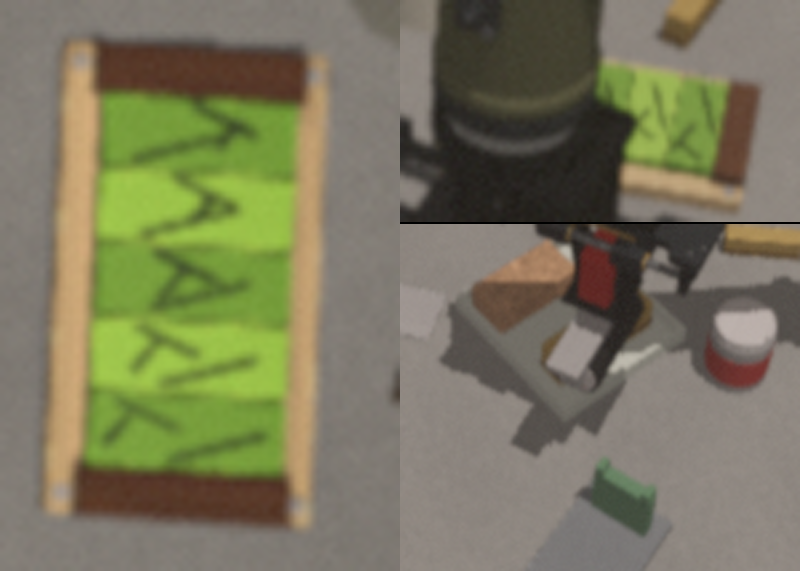

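Top view: all five strips look even, with no shadow step at the bearers. The arm hides part of the block in the side view, so I'll move above the stand and compare the side view with the picture taken before rolling.

```bash
python3 -m jog '[[-2,30,0,-0.03],[-5,70,0,-0.06],[-9,110,0,-0.107],[-14,145,0,-0.107],[-18,165,0,-0.107],[-19.5,174,0,-0.107],[-19.5,174,0,-0.107],[-19.5,174,0,-0.107]]'
python3 - <<'E'
from h import *
st=get_state();Rm=R.from_rotvec(st['tool_rot']).as_matrix(); print('yaw',np.degrees(np.arctan2(Rm[1,1],Rm[0,1])),st['position'],st['ft_force'],st['torque'])
t=cam("top");s=cam("side")
def edges(bgr,sx,sy,ox,oy,Z=8):
    # green edge rows along block y-lines in the side view, per strip x
    out=[]
    hsv=cv2.cvtColor(bgr,cv2.COLOR_BGR2HSV)
    return hsv
bc=np.array([485,-307.9])/1000; th=np.radians(-2.35); ex=np.array([np.cos(th),np.sin(th)]); ey=np.array([-ex[1],ex[0]])
old=cv2.imread('pics/g5.png')[:,400:]; init=cv2.imread('pics/side0.png')
def prof(img,aff,x):
    # walk along block y on plane z=26 and find far green edge (subpixel) using "greenness" G-R
    ys=np.arange(-75,75,0.5)/1000
    P=np.array([[*(bc+ex*x/1000+ey*y),.026] for y in ys]); uv=proj(s,P)*aff[0]+aff[1]
    g=cv2.remap(img,uv[:,0].astype(np.float32)[:,None],uv[:,1].astype(np.float32)[:,None],cv2.INTER_LINEAR)[:,0].astype(float)
    k=g[:,1]-g[:,2]; k=np.convolve(k,np.ones(3)/3,'same')
    h=0.5*np.percentile(k,80); on=np.where(k>h)[0]; return ys[on[0]]*1000,ys[on[-1]]*1000
S=400/130
for x in range(-86,87,6):
    r=[prof(i,a,x) for i,a in ((init,(1,0)),(old,(S,np.array([-275*S,-80*S])+(S-1)/2)),(s['bgr'],(1,0)))]
    print(x,[f"{a:.1f},{b:.1f}" for a,b in r])
cv2.imwrite('pics/side_after.png',s['bgr'])
E
```

```text
time: 24.05
position: [0.4892, 0.2849, 0.2292]
tool_rot: [2.615, 1.739, -0.0]
ft_force: [1.0, -0.1, -3.9]
grip_width: 0.341
yaw -22.76837594875389 [0.48917566 0.28488139 0.22919112] [ 0.98111831 -0.07313684 -3.886093  ] [-0.15748177  0.03041162 -0.01086757]
-86 ['-36.0,46.0', '24.5,51.5', '20.5,52.5']
-80 ['-18.5,46.0', '19.0,51.0', '23.0,53.5']
-74 ['-18.0,46.5', '8.0,49.5', '29.0,53.0']
-68 ['-16.5,48.0', '-52.5,49.5', '34.5,52.5']
-62 ['-13.5,48.0', '-54.0,50.5', '-75.0,51.5']
-56 ['-9.0,47.0', '-49.5,48.5', '-75.0,-75.0']
-50 ['-6.5,47.5', '-50.5,49.0', '-16.5,-15.0']
-44 ['-2.0,48.0', '-50.5,49.0', '21.0,21.0']Traceback (most recent call last):
  File "<stdin>", line 20, in <module>
  File "<stdin>", line 17, in prof
IndexError: index 0 is out of bounds for axis 0 with size 0
```

```bash
python3 - <<'E'
from h import *
s=cam("side"); print(get_state()["time"])
bc=np.array([485,-307.9])/1000; th=np.radians(-2.35); ex=np.array([np.cos(th),np.sin(th)]); ey=np.array([-ex[1],ex[0]])
def prof(img,a,b,x):
    ys=np.arange(-75,75,0.5)/1000
    P=np.array([[*(bc+ex*x/1000+ey*y),.026] for y in ys]); uv=proj(s,P)*a+b
    g=cv2.remap(img,uv[:,0].astype(np.float32)[:,None],uv[:,1].astype(np.float32)[:,None],cv2.INTER_LINEAR)[:,0].astype(float)
    k=np.convolve(g[:,1]-g[:,2],np.ones(3)/3,'same'); on=np.where(k>18)[0]
    return f"{ys[on[0]]*1000:.1f},{ys[on[-1]]*1000:.1f}" if len(on) else "-"
S=400/130; o=(S-1)/2
f=lambda x,y:(S,np.array([-x*S+o,-y*S+o]))
g7=cv2.imread('pics/g7.png')[:222,400:]; S7=np.array([400/90,222/50])
L=[(cv2.imread('pics/side0.png'),1,0),(cv2.imread('pics/g5.png')[:,400:],*f(275,80)),(cv2.imread('pics/g6.png')[:,400:],*f(255,80)),(g7,S7,-np.array([280,145])*S7+(S7-1)/2)]
print("x init pre after1 after2  (far,near edge mm at z=26)")
for x in range(-84,90,8): print(x,*[prof(*l,x) for l in L],sep="\t")
E
```

```text
24.2
x init pre after1 after2  (far,near edge mm at z=26)
-84	-25.5,43.0	-	-45.5,49.5	-45.0,49.5
-76	-15.0,44.0	-	-45.0,48.0	-45.0,49.0
-68	-13.5,45.5	-	-45.0,49.0	-45.0,49.5
-60	-9.5,44.0	29.5,44.5	-45.0,49.5	-45.0,49.5
-52	-2.5,42.0	23.5,43.0	-42.0,47.0	-42.0,47.5
-44	1.0,44.5	17.5,44.5	-45.0,49.0	-45.0,49.5
-36	2.0,44.0	18.0,44.5	-44.5,47.5	-45.0,48.0
-28	13.5,43.5	12.5,45.0	-44.5,49.0	-44.5,49.0
-20	15.0,42.0	14.0,44.5	-43.0,47.5	-43.0,-1.5
-12	14.5,44.0	8.5,45.0	-44.0,49.0	-43.5,-1.0
-4	17.5,43.5	6.0,44.0	-45.5,48.5	-45.5,-10.0
4	21.5,44.0	2.0,45.0	-44.5,48.5	-44.5,-11.0
12	25.5,43.0	-3.5,44.0	-45.0,49.0	-
20	31.5,42.5	-2.0,42.0	-42.5,41.5	-
28	33.5,45.0	9.5,45.5	-44.5,38.0	-
36	30.5,44.5	3.0,45.5	-44.5,30.5	-
44	21.0,44.5	1.5,47.0	-45.5,24.5	-
52	-25.5,41.5	-39.0,42.5	-40.5,4.5	-
60	-51.0,44.5	-45.5,46.5	-	-
68	-51.0,44.5	-50.5,45.0	-	-
76	-51.0,44.0	-51.5,45.5	-	-
84	-51.0,44.5	-52.0,46.0	-	-
```

The side view shows both green edges of strips 0–3 shifted about 5 mm after rolling (near edge 44→49, far edge −51→−45), so they are flush. I check strip 4 the same way in the top view.

```bash
python3 - <<'E'
from h import *
t=cam("top"); t0=cv2.imread('pics/top0.png')
bc=np.array([485,-307.9])/1000; th=np.radians(-2.35); ex=np.array([np.cos(th),np.sin(th)]); ey=np.array([-ex[1],ex[0]])
ys=np.arange(-75,75,0.25)/1000
def prof(img,x):
    P=np.array([[*(bc+ex*x/1000+ey*y),.026] for y in ys]); uv=proj(t,P).astype(np.float32)
    g=cv2.remap(img,uv[:,:1].copy(),uv[:,1:].copy(),cv2.INTER_LINEAR)[:,0].astype(float)
    on=np.where(g[:,1]-g[:,2]>18)[0]; return ys[on[0]]*1000,ys[on[-1]]*1000
for i,c in enumerate((-72,-36,0,36,72)):
    r=[np.mean([prof(im,c+d) for d in range(-12,13,2)],0) for im in (t0,t["bgr"])]; print(i,np.round(r,2).tolist())
E
```

```text
0 [[-11.44, 45.23], [-46.77, 46.48]]
1 [[-28.69, 45.92], [-46.85, 46.83]]
2 [[-47.67, 45.67], [-46.56, 46.27]]
3 [[-48.0, 45.73], [-46.58, 47.15]]
4 [[-47.27, 46.13], [-46.48, 46.63]]
```

```bash
python3 - <<'E'
from h import *
st=get_state();Rm=R.from_rotvec(st['tool_rot']).as_matrix(); y=np.arctan2(Rm[1,1],Rm[0,1])
print(st['position'],np.degrees(y),"delta",(np.array([.4869,.2907,.1238])-st['position'])*1000,np.radians(-22.33)-y)
E
```

```text
[0.48880077 0.28593775 0.22922861] -22.70939517647132 delta [  -1.90077156    4.76225334 -105.42861055] 0.006621694995609495
```

```bash
python3 -m jog '[[-2,5,-15,0.007],[-2,5,-35,0.007],[-2,5,-55,0.007],[-2,5,-72,0.007],[-2,5,-84,0.007],[-2,5,-88,0.007],[-2,5,-88,0.007],[-2,5,-88,0.007]]'
python3 - <<'E'
from h import *
st=get_state();Rm=R.from_rotvec(st['tool_rot']).as_matrix(); y=np.arctan2(Rm[1,1],Rm[0,1])
print(st['position'],"delta",(np.array([.4869,.2907,.1238])-st['position'])*1000,np.radians(-22.33)-y,st['ft_force'],st['torque'])
t=cam("top");s=cam("side")
cv2.imwrite('pics/g8.png',np.hstack([cv2.resize(d['bgr'][y:y+90,x:x+90],(400,400),interpolation=cv2.INTER_CUBIC) for d,x,y in ((t,115,210),(s,245,285))]))
E
```

```text
time: 25.25
position: [0.487, 0.2921, 0.1419]
tool_rot: [-2.608, -1.751, -0.002]
ft_force: [0.4, -0.3, -3.2]
grip_width: 0.344
[0.48698371 0.29209352 0.14185721] delta [ -0.0837144   -1.39351959 -18.05721171] -0.001654316794782562 [ 0.43761682 -0.28232451 -3.18959487] [-0.12887005  0.05268371  0.03180402]
```

View pics/g8.png

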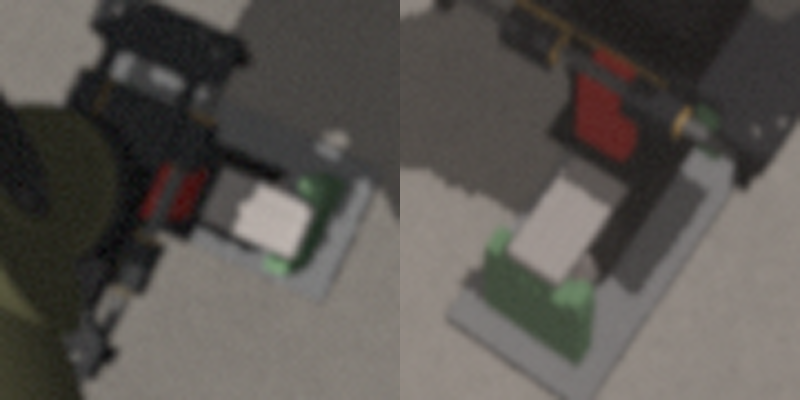

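In both views the bridge ends hover centred between the green lips. I lower it into the stand.

```bash
python3 -m jog '[[0,-1.4,-4,0],[0,-1.4,-8,0],[0,-1.4,-11,0],[0,-1.4,-13,0],[0,-1.4,-15,0],[0,-1.4,-17,0],[0,-1.4,-18,0],[0,-1.4,-18,0]]'
```

```text
time: 26.35
position: [0.4865, 0.2904, 0.1237]
tool_rot: [-2.608, -1.751, -0.0]
ft_force: [-2.6, -1.9, 1.5]
grip_width: 0.341
```

```bash
python3 -m jog '[[0,0,0,0],[0,0,0,0],[0,0,0,0],[0,0,0,0],[0,0,5,0],[0,0,20,0],[0,0,45,0],[0,0,80,0]]' 0.5
python3 -m jog '[[0,0,30,0],[-20,40,40,0.1],[-45,85,40,0.2],[-75,130,40,0.3],[-110,175,40,0.3],[-145,220,40,0.3],[-180,265,40,0.3],[-200,290,40,0.3]]'
python3 - <<'E'
from h import *
t=cam("top");s=cam("side"); print(get_state()["position"])
bc=np.array([485,-307.9])/1000; th=np.radians(-2.35); ex=np.array([np.cos(th),np.sin(th)]); ey=np.array([-ex[1],ex[0]])
ys=np.arange(-75,75,0.5)/1000
for x in range(-84,90,12):
    P=np.array([[*(bc+ex*x/1000+ey*y),.026] for y in ys]); uv=proj(s,P).astype(np.float32)
    g=cv2.remap(s["bgr"],uv[:,:1].copy(),uv[:,1:].copy(),cv2.INTER_LINEAR)[:,0].astype(float)
    on=np.where(np.convolve(g[:,1]-g[:,2],np.ones(3)/3,'same')>18)[0]; print(x,ys[on[0]]*1000,ys[on[-1]]*1000)
e=[]
for b in ((118,225,145,255),(160,240,200,275)):
    c=blob(t,(0,0,140),(180,40,255),b); r=rect(onz(t,c,0.086)); e.append(r[0]); print("bridge end",r)
a=cv2.resize(t['bgr'][140:310],(800,243)); b=cv2.resize(s['bgr'][120:390,240:400],(203*1,343))
W=np.zeros((586,800,3),np.uint8);W[:243]=a
W[243:586,:400]=cv2.resize(s['bgr'][255:392,225:385],(400,343),interpolation=cv2.INTER_CUBIC); W[243:586,400:]=cv2.resize(s['bgr'][130:267,225:385],(400,343),interpolation=cv2.INTER_CUBIC)
cv2.imwrite('pics/g9.png',W)
E
```

```text
time: 27.35
position: [0.4862, 0.2902, 0.2044]
tool_rot: [2.608, 1.751, -0.001]
ft_force: [0.5, 0.4, 0.2]
grip_width: 0.751
time: 28.35
position: [0.283, 0.5833, 0.2441]
tool_rot: [-2.311, -2.125, -0.001]
ft_force: [0.5, -0.3, -0.5]
grip_width: 0.751
[0.28139095 0.58423862 0.24360881]
-84 -44.0 48.5
-72 -43.5 48.0
-60 -44.5 48.0
-48 -43.5 49.0
-36 -44.0 47.0
-24 -43.0 47.5
-12 -44.0 49.0
0 -44.0 48.0
12 -44.5 47.5
24 -44.0 48.5
36 -44.5 47.5
48 -43.5 48.0
60 -44.5 48.5
72 -43.5 48.0
84 -44.0 48.5
bridge end (array([508.3, 344.1]), array([39.7, 28.8]), 64.8)
bridge end (array([465.6, 238.4]), array([50.3, 29.9]), 64.8)
```

View pics/g9.png

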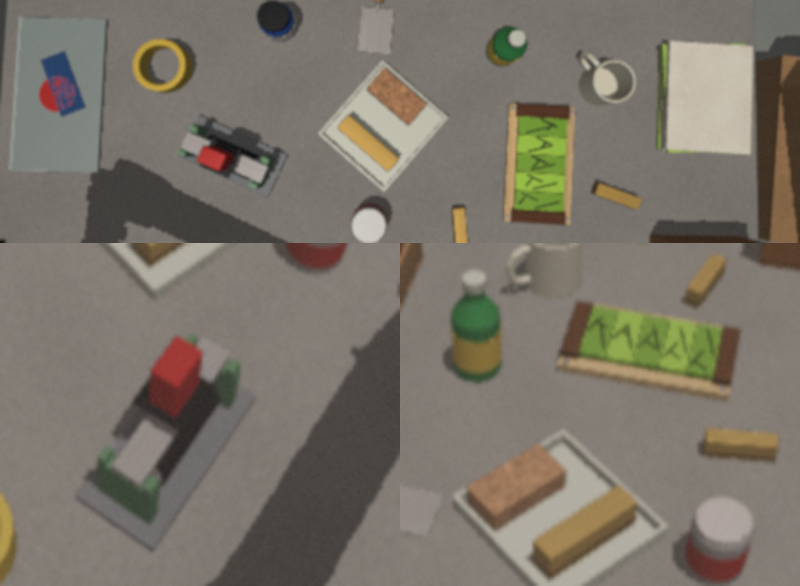

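All five strips now read the same flush edges (−44 / +48 mm). The roller is seated in the stand, the bar is in the tray beside the cork, and the bystanders look undisturbed. I'm handing in.

```bash
python3 -c "
from bench import *
print(close_job())"
```

```text
the job is handed in; nothing more can be done
None
```

I moved the brass bar into the free half of the tray, rolled the block once from the −x bearer to the +x bearer, hung the roller back in its stand, and handed in at about 28.5 s.

**Rolling pressure:** By handle height the spring was compressed about 10–11 mm. Contact load worked out from the wrist force was about 11–14 N. That load implies only 7–10 mm of compression, so the two estimates disagree by 1–3 mm.

**Last checks:**
- **Strips:** In the side view the green edges of strips 0–3 had shifted about 5 mm. After hanging the roller, all five strips gave the same edge lines. The top view was less conclusive for strip 4, but its edges also matched the other four.
- **Roller:** It sits between the stand's lips within about 1 mm of where it started.
- **Bar:** It lies flat in the tray, clear of the cork.
- **Everything else:** The other objects look unmoved, and the robot is touching nothing.

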